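# Demould a jawbone replica and stand it to cure

## Task

Draw the pale jawbone cast straight out of its sloping mould half without wrenching it against the mould, then lower it teeth-up into the slot of the empty wooden stand, letting go only once it is right down on the slot's floor. Leave the dark cast in the other stand, the loose mould half and the bottle where they are.

Things in the scene. Friction and masses are not known exactly. Their poses are not given: they have to be found in the camera images.
- cast: Pale bone-coloured rigid resin cast of a lower jaw, 0.11 kg. Origin: centre of its underside; z up through the teeth, y along the jaw. Its foot is 26 (x) x 92 (y) x 24 mm high; on the foot stands a ridge (see cast_grip) with teeth. At the start the lower 18 mm of the foot sits in the mould cavity and the cast leans with the mould, its z 0.5 rad (29 deg) from vertical.
- cast_grip (a point): Point in the middle of the cast's ridge, 33 mm above its underside; axes of cast. The ridge is 16 mm thick (x: the flat faces to grip), y from -42 to +38 mm, from 24 to 42 mm above the underside. Five small teeth on top reach 52 mm; a bony knob at y 18 to 38 mm reaches 60 mm
- mould: Fixed lower half of a two-part mould: pink block 120 x 150 x 34 mm on a wooden wedge. Origin on the table below it; z vertical. The open face slopes 0.5 rad (29 deg), low edge at -x (the side turned roughly away from the robot); its outward normal is (-0.479, 0, 0.878) in this frame. Four pips 6 mm high stand on the face near its corners, 47 mm from the centre along the slope and 62 mm along y
- cavity (a point): Centre of the floor of the mould's one cavity, which is 29 mm (up the slope) x 95 mm (along y) and 18 mm deep, walls square to the sloping face. Axes of mould
- free_stand: Fixed wooden curing stand, empty: block 74 (x) x 135 (y) x 34 mm high with one dark-floored slot in its top, 30 mm (x) x 97 mm (y), 16 mm deep. Origin: centre of its underside, z up.
- slot_floor (a point): Centre of the floor of the empty stand's slot, 18 mm above the table; axes of free_stand.
- full_stand: Identical fixed wooden stand that already holds the dark cast. Origin: centre of its underside.
- old_cast: Dark brown jaw cast of the same shape and size, standing loose in the full stand. Leave alone. Origin: centre of its underside.
- top_half: Loose upper half of the mould, a pink block 110 x 130 x 34 mm lying on the table. Leave alone. Origin: centre of its underside.
- bottle: White plastic bottle, 60 mm in diameter, 130 mm high. Leave alone. Origin: centre of its underside.
Mind the look-alikes: they are no part of the job. What is shaped like the free_stand but yellow is not meant.

How it is judged:
By the outcome, as a careful person would: the job done as asked, in the order asked, and still so for the second after the job is handed in, with the robot touching nothing.
It also fails if it takes over 48 s, if anything falls off the work surface, if the arm or the gripper's body presses on something with over 40 N, if the wrist force passes 120 N, or if a joint passes its speed limit or range.

## Robot

A 6-joint arm with a two-finger parallel gripper is mounted at the origin on the work surface. World frame = base frame: x ahead of the robot, y to its left, z up, the work surface at z = 0. Lengths are in m, angles in degrees, forces in N, time in s.
With the tool pointing down it reaches from about 0.35 to 0.875 m from the base axis. Payload 4.2 kg.
Tool frame: the origin (TCP) lies at the very end of the fingers, on their centre line; the grasp point (between the pads) lies 19 mm behind it; z points along the fingers, y is the line along which they close (so a half turn about z gives the same grasp; the last joint's range is limited). The gripper opens to 87 mm and grips with 3 to 60 N. Pads are 19 mm wide; open, the fingers measure 117 mm over their backs; the gripper's body (75 mm by 190 mm) begins 51 mm behind the grasp point.
Start: joints at [91.077, 22.042, 0.453, 0, -68.411, -14.817], TCP at [0.148, 0.607, 0.183] pointing down, gripper open.
Joint ranges: [-179.83, 179.83], [-69.29, 118.12], [-61.27, 80.66], [-181.25, 117.63], [-171.15, -9.14], [-177.46, 177.46]. Speed limits (degrees/s): [159.86, 159.86, 180, 180, 180, 180].

## Interface

Orientations are given as a 3x3 rotation matrix whose columns are the frame's x, y, z axes.
In Python, from station import r gives the robot as it stands.
- The arm moves only by the tool jog_arm, never from a script. Its argument "plan" is text: rows parted by semicolons, each of 7 numbers parted by spaces: the shift along the tool's x, y, z normalised to -1 to 1, where 1 is 0.025 m, then the turn, a rotation vector about the tool's x, y, z normalised to -1 to 1, where 1 is 8 degrees, then the closure, from -1 (fully open) to 1 (shut). A call has exactly 10 rows; each row shifts and turns the commanded pose from where the row before left it, along the tool's axes as they then stand; what a row does not reach is not made up. A row lasts 1/10 s, in which the tool goes at most 50 mm and 8.59 degrees, less where a joint would pass 70% of its speed; a pose out of reach is approached as far as the arm can. A call with a number of a shift or a turn outside -1 to 1 is refused whole. A call with a gripper value outside its range is refused whole. The fingers move at their own pace and stop on an object; the grip force is fixed at half the most. Time passes only in rows, so rows that do not move let the fingers close, or fill a call up. It gives the time, the measured TCP pose, the force, the opening and the grip force at its end, in the units of the state.
- r.sense(): the state, without advancing time (a new reading comes with each control period).
- r.capture(name): name is "scene" or "top" or "wrist"; returns (picture, depth): 480x640x3 uint8, red, green, blue; 480x640 float32, m along the optical axis (not along the pixel's ray), 0 where there is no reading.
- r.get_calibration(name): a dict with "mtx" (3x3 intrinsics, pixels), "distortion" ([k1, k2, p1, p2, k3] as OpenCV has them; the pictures are not rectified), "extrinsics" (4x4, takes a point from camera to world coordinates). Camera axes: x right, y up, looking along -z (the intrinsics and any distortion apply to the point x, -y, -z); pixel columns grow to the right and rows downward; lengths in m; the calibration is good to about 2 mm. A picture is of the moment at which its call begins: read the wrist's pose just before it. get_calibration takes no time and is no camera call; for the wrist camera it gives the pose at the moment of the call.
- r.finish_job(): hands the job in; it is judged then, once.
The state is a dict: "time_s": time; "joints": joint angles; "joint_velocities": joint speeds; "effort": joint torques, N m; "tcp_pos": TCP position; "ee_rot": TCP orientation; "wrist_force": force on the tool from outside, world axes, zero at the start; "moment": the same for the moment, N m; "gripper_width": opening from 0.0 (shut) to 1.0 (fully open); "gripper_force": force on a finger pad.
Only numpy, scipy, OpenCV 4.12 (cv2) and the standard library are available. Lean on these libraries where they do the work, as an engineer would, in place of code of your own. Each camera call takes 0.05 s, during which the arm holds its last target. There are 200 camera calls.

## Working session

There is one attempt and no reset: what is moved stays moved. The work goes in short steps, Python scripts to look and compute and a tool call to move; the robot and the scene stay as the last step left them, time stands still between calls to the robot, and variables do not carry over. Pictures are saved under pics/ and viewed, at most 10 in all, crops included, and the job is handed in when it is done.

Besides the shell and the picture viewer there is one more tool, called in YAML: its name, and indented under it one key for each argument. jog_arm: Moves the arm, as the interface text tells. Scaled input: -1 to 1 covers 0.025 m each way for a shift and 8 degrees each way for a turn. Its arguments: {"type":"object","properties":{"plan":{"type":"string"}},"required":["plan"]}

```bash
mkdir -p pics; cat > h.py <<'E'
import numpy as np, cv2, pickle
from station import r
def snap(n,tag):
    c=r.get_calibration(n); p,d=r.capture(n)
    cv2.imwrite(f'pics/{tag}.png',p[:,:,::-1]); pickle.dump((c,p,d),open(f'{tag}.pkl','wb'))
def load(tag): return pickle.load(open(f'{tag}.pkl','rb'))
def pts(c,d,uv):
    "depth-> world points; uv Nx2 int"
    uv=np.asarray(uv).reshape(-1,2); K=np.array(c['mtx']);D=np.array(c['distortion']);T=np.array(c['extrinsics'])
    n=cv2.undistortPoints(uv.astype(float).reshape(-1,1,2),K,D).reshape(-1,2)
    z=d[uv[:,1].astype(int),uv[:,0].astype(int)]
    P=np.c_[n[:,0]*z,-n[:,1]*z,-z]
    return P@T[:3,:3].T+T[:3,3]
def plane(c,uv,h):
    uv=np.asarray(uv,float).reshape(-1,1,2);T=np.array(c['extrinsics'])
    n=cv2.undistortPoints(uv,np.array(c['mtx']),np.array(c['distortion'])).reshape(-1,2)
    v=np.c_[n[:,0],-n[:,1],-np.ones(len(n))]@T[:3,:3].T; o=T[:3,3]
    return o+v*((h-o[2])/v[:,2])[:,None]
def proj(c,P):
    T=np.linalg.inv(np.array(c['extrinsics']));q=np.atleast_2d(P)@T[:3,:3].T+T[:3,3];q=q*[1,-1,-1]
    return cv2.projectPoints(q,np.zeros(3),np.zeros(3),np.array(c['mtx']),np.array(c['distortion']))[0].reshape(-1,2)
E
python3 - <<'E'
from h import *
snap('scene','s0');snap('top','t0');snap('wrist','w0')
s=r.sense();print(s['time_s'],s['tcp_pos'],s['ee_rot'],s['gripper_width'])
for n in('scene','top','wrist'):print(n,np.round(r.get_calibration(n)['extrinsics'],3).tolist())
E
```

```text
0.15 [0.14830294 0.60662426 0.18220685] [[ 9.71358095e-01 -2.37620205e-01 -2.99923950e-04]
 [-2.37620373e-01 -9.71356700e-01 -1.64908624e-03]
 [ 1.00523073e-04  1.67312131e-03 -9.99998595e-01]] 0.9999530772274882
scene [[-0.488, -0.619, 0.615, 1.393], [0.873, -0.36, 0.331, 0.422], [0.017, 0.698, 0.716, 0.981], [0.0, 0.0, 0.0, 1.0]]
top [[-0.004, 0.993, -0.122, 0.52], [-1.0, -0.004, -0.004, -0.002], [-0.004, 0.122, 0.993, 1.036], [0.0, 0.0, 0.0, 1.0]]
wrist [[-0.238, 0.929, 0.284, 0.227], [-0.971, -0.228, -0.068, 0.587], [0.001, -0.292, 0.956, 0.384], [0.0, 0.0, 0.0, 1.0]]
```

View pics/s0.png

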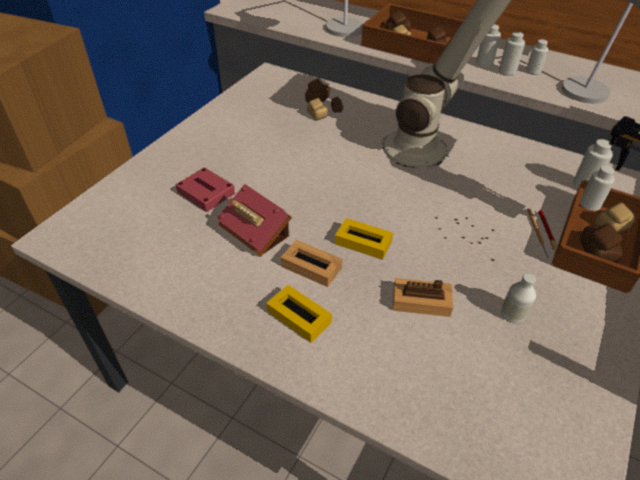

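View pics/t0.png

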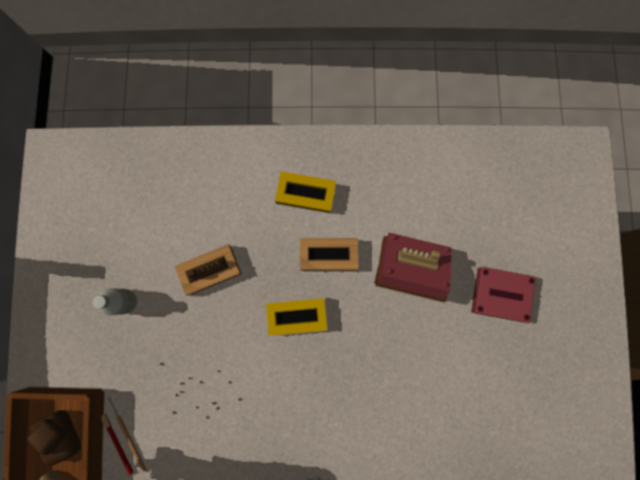

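Candidates: the pale cast in the mould is at top px (419,258) and scene (247,214). The dark cast is at top (209,268), so it's excluded. For the stand, the empty wooden one is at top (329,254) and scene (312,262). The yellow ones at (306,190) and (297,316) are excluded, and the stand at (209,270) is full. I'll check these in a crop and measure.

```bash
python3 - <<'E'
from h import *
c,p,d=load('t0')
cs=load('s0')
a=cv2.resize(p[215:320,285:465],(720,420),interpolation=cv2.INTER_CUBIC)
b=cv2.resize(cs[1][170:300,190:360],(720,550),interpolation=cv2.INTER_CUBIC)
cv2.imwrite('pics/crop.png',cv2.resize(np.vstack([a,b]),(445,600))[:,:,::-1])
hsv=cv2.cvtColor(p,cv2.COLOR_RGB2HSV)
for (u,v) in [(419,252),(405,252),(434,257),(390,285),(445,245),(395,240),(440,290),(305,254),(352,254),(329,254),(329,243),(329,266),(550,350),(300,350)]:
    print((u,v),hsv[v,u],pts(c,d,[[u,v]]).round(4))
E
```

```text
(419, 252) [ 18 101  91] [[ 0.6161 -0.2221  0.0936]]
(405, 252) [ 19 107 121] [[ 0.6159 -0.1905  0.0979]]
(434, 257) [ 18 123  95] [[ 0.6038 -0.2511  0.1073]]
(390, 285) [  3 145  79] [[ 0.545  -0.1596  0.0763]]
(445, 245) [  9  58 132] [[ 0.6425 -0.3081 -0.0012]]
(395, 240) [179 140  91] [[ 0.648  -0.1771  0.054 ]]
(440, 290) [178 141  85] [[ 0.5329 -0.263   0.1021]]
(305, 254) [ 16 150 153] [[0.6187 0.0294 0.0333]]
(352, 254) [ 16 151 150] [[ 0.6181 -0.0797  0.0349]]
(329, 254) [45 34 15] [[ 0.6201 -0.0268  0.017 ]]
(329, 243) [ 16 151 150] [[ 0.644  -0.0265  0.0357]]
(329, 266) [ 16 151 157] [[ 0.5906 -0.0262  0.0336]]
(550, 350) [ 16  44 139] [[ 0.3898 -0.552  -0.0009]]
(300, 350) [ 15  42 145] [[0.396  0.0422 0.0023]]
```

View pics/crop.png

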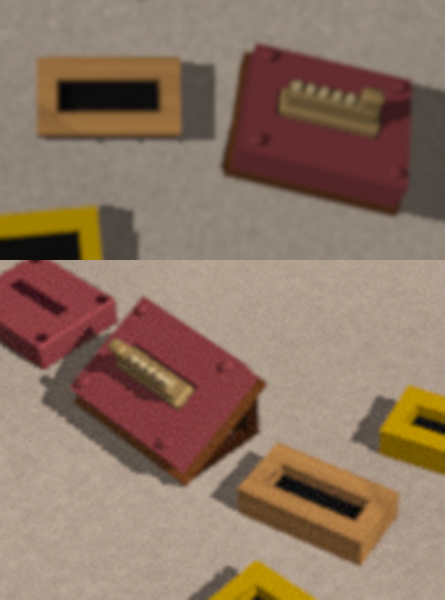

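The crop confirms it: the pale cast lies in the sloping face with its knob toward −y, and the wooden stand beside it is empty. Next I'll raise the arm and turn the tool by yaw, then travel over for close wrist views.

jog_arm:
  plan: "0 0 -0.3 0 0 1 -1;0 0 -0.3 0 0 1 -1;0 0 -0.3 0 0 1 -1;0 0 -0.3 0 0 1 -1;0 0 -0.3 0 0 1 -1;0 0 -0.3 0 0 1 -1;0 0 -0.3 0 0 1 -1;0 0 -0.3 0 0 1 -1;0 0 -0.3 0 0 1 -1;0 0 -0.3 0 0 1 -1"

```text
time_s: 1.15
tcp_pos: [0.1483, 0.6068, 0.2579]
ee_rot: [[-0.071, -0.997, -0.0], [-0.997, 0.071, -0.001], [0.001, 0.0, -1.0]]
wrist_force: [0.0, -0.6, 0.4]
gripper_width: 0.997
gripper_force: 0.0
```

jog_arm:
  plan: "1 -0.6 0 0 0 0 -1;1 -0.6 0 0 0 0 -1;1 -0.6 0 0 0 0 -1;1 -0.6 0 0 0 0 -1;1 -0.6 0 0 0 0 -1;1 -0.6 0 0 0 0 -1;1 -0.6 0 0 0 0 -1;1 -0.6 0 0 0 0 -1;1 -0.6 0 0 0 0 -1;1 -0.6 0 0 0 0 -1"

```text
time_s: 2.15
tcp_pos: [0.282, 0.3465, 0.2579]
ee_rot: [[-0.065, -0.998, -0.0], [-0.998, 0.065, -0.0], [0.0, 0.0, -1.0]]
wrist_force: [0.3, 0.0, 0.4]
gripper_width: 0.996
gripper_force: 0.0
```

jog_arm:
  plan: "1 -0.7 0 0 0 0 -1;1 -0.7 0 0 0 0 -1;1 -0.7 0 0 0 0 -1;1 -0.7 0 0 0 0 -1;1 -0.7 0 0 0 0 -1;1 -0.7 0 0 0 0 -1;1 -0.7 0 0 0 0 -1;1 -0.7 0 0 0 0 -1;1 -0.7 0 0 0 0 -1;1 -0.7 0 0 0 0 -1"

```text
time_s: 3.15
tcp_pos: [0.4404, 0.0857, 0.2579]
ee_rot: [[-0.065, -0.998, -0.0], [-0.998, 0.065, 0.0], [-0.0, 0.0, -1.0]]
wrist_force: [-0.3, 0.3, 0.4]
gripper_width: 1.002
gripper_force: 0.0
```

jog_arm:
  plan: "1 -0.7 0 0 0 0 -1;1 -0.7 0 0 0 0 -1;1 -0.7 0 0 0 0 -1;1 -0.7 0 0 0 0 -1;1 -0.7 0 0 0 0 -1;1 -0.7 0 0 0 0 -1;0 0 0 0 0 0 -1;0 0 0 0 0 0 -1;0 0 0 0 0 0 -1;0 0 0 0 0 0 -1"

```text
time_s: 4.15
tcp_pos: [0.5347, -0.0688, 0.2583]
ee_rot: [[-0.064, -0.998, 0.0], [-0.998, 0.064, 0.0], [-0.0, -0.0, -1.0]]
wrist_force: [-0.7, -0.9, 0.3]
gripper_width: 0.995
gripper_force: 0.0
```

```bash
python3 - <<'E'
from h import *
snap('wrist','w1')
s=r.sense();print(s['time_s'],s['tcp_pos'],np.round(s['ee_rot'],4).tolist(),np.round(s['joints'],1))
c,p,d=load('w1');print(c['mtx'],c['distortion'],d.min(),d.max())
E
```

```text
4.2 [ 0.53475465 -0.06876761  0.25837315] [[-0.0639, -0.998, 0.0005], [-0.998, 0.0639, 0.0002], [-0.0002, -0.0004, -1.0]] [  9.9  11.   -4.2  -0.  -74.7 -13.6]
[[353.20780527   0.         321.42249661]
 [  0.         353.20780527 236.26955459]
 [  0.           0.           1.        ]] [-0.00614341  0.          0.          0.          0.        ] 0.0 1.3304253
```

View pics/w1.png

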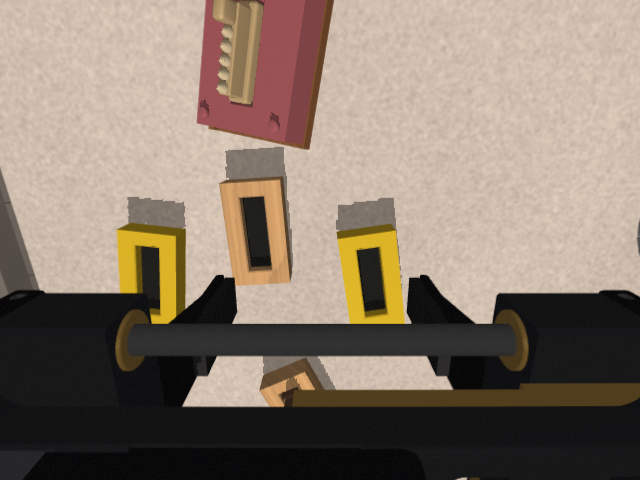

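The wrist view shows the empty stand fully, with its slot centre at px (257,230). The mould is cut off at the top, around (265,60). I'll move further to see both.

jog_arm:
  plan: "1 -0.5 0 0 0 0 -1;1 -0.5 0 0 0 0 -1;1 -0.5 0 0 0 0 -1;1 -0.5 0 0 0 0 -1;0.5 0 0 0 0 0 -1;0 0 0 0 0 0 -1;0 0 0 0 0 0 -1;0 0 0 0 0 0 -1;0 0 0 0 0 0 -1;0 0 0 0 0 0 -1"

```text
time_s: 5.2
tcp_pos: [0.5776, -0.1844, 0.2584]
ee_rot: [[-0.064, -0.998, 0.0], [-0.998, 0.064, 0.0], [-0.0, -0.0, -1.0]]
wrist_force: [-0.0, -0.4, 0.5]
gripper_width: 1.004
gripper_force: 0.0
```

```bash
python3 - <<'E'
from h import *
snap('wrist','w2')
E
```

```text
(no output)
```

View pics/w2.png

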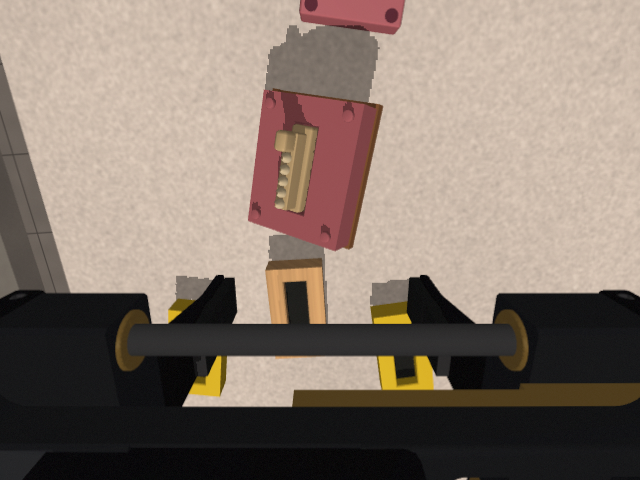

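```bash
cat > meas.py <<'E'
from h import *
def cloud(tag,lo,hi,roi):
    c,p,d=load(tag);hsv=cv2.cvtColor(p,cv2.COLOR_RGB2HSV);m=cv2.inRange(hsv,np.array(lo),np.array(hi))
    x0,y0,x1,y1=roi;q=np.zeros_like(m);q[y0:y1,x0:x1]=m[y0:y1,x0:x1]
    return q,c,d
def P(m,c,d):
    v,u=np.nonzero(m);P_=pts(c,d,np.c_[u,v]);return P_[d[v,u]>0]
def fitplane(X,it=6):
    k=np.ones(len(X),bool)
    for _ in range(it):
        o=X[k].mean(0);n=np.linalg.svd(X[k]-o,full_matrices=False)[2][2];n*=np.sign(n[2]);e=(X-o)@n;k=abs(e)<max(.002,1.5*np.median(abs(e[k])))
    return o,n,k
E
python3 - <<'E'
from meas import *
c,p,d=load('w2');hsv=cv2.cvtColor(p,cv2.COLOR_RGB2HSV)
for uv in [(270,200),(340,150),(300,170),(293,180),(300,320),(275,300)]:print(uv,hsv[uv[1],uv[0]])
m=((hsv[...,0]>170)|(hsv[...,0]<6))&(hsv[...,1]>100)
q=np.zeros(m.shape,np.uint8);q[85:255,240:390]=m[85:255,240:390];q=cv2.erode(q,np.ones((3,3)))
X=P(q,c,d)
# face: choose sloped pts
n0=np.array([.47,.08,.878]);
o,n,k=fitplane(X);print('face n',n.round(4),'tilt',np.degrees(np.arccos(n[2])),k.mean(),'rms',((X[k]-o)@n).std())
ey=np.cross(n,[0,0,1.]);ey/=np.linalg.norm(ey);ey*=-np.sign(ey[1])   # -> -y world
ex=np.cross(ey,n);print('ex',ex.round(4),'ey',ey.round(4))
R=np.c_[ex,ey,n]
F=(X[k]-o)@R
print('face rect box',[np.round(a,4) for a in cv2.minAreaRect(F[:,:2].astype(np.float32))[:2]],cv2.minAreaRect(F[:,:2].astype(np.float32))[2])
L=(P(np.ascontiguousarray(((hsv[...,0]>10)&(hsv[...,0]<30)&(hsv[...,1]>60)).astype(np.uint8)[115:225,265:325]) if 0 else (lambda z:z)(np.pad(((hsv[...,0]>10)&(hsv[...,0]<30)&(hsv[...,1]>60)).astype(np.uint8)[115:225,265:325],((115,255),(265,315)))),c,d)-o)@R
L=L[(abs(L[:,2])<.06)]
print(np.histogram(L[:,2],np.arange(-.004,.05,.002)))
for a,b in[(.003,.009),(.021,.027),(.03,.036),(.038,.046)]:
    s=L[(L[:,2]>a)&(L[:,2]<b)]
    if len(s)>10:
        rr=cv2.minAreaRect(s[:,:2].astype(np.float32));print(a,len(s),np.percentile(s,[1,99],axis=0).round(4).tolist(),'med z',np.median(s[:,2]).round(4),np.round(rr[0],4),np.round(rr[1],4),round(rr[2],1))
print('o',o.round(4));np.savez('face.npz',o=o,R=R)
t=pts(c,d,[[150,150],[450,150],[450,60],[200,80]]);print('table z',t[:,2])
E
```

```text
(270, 200) [179 122 151]
(340, 150) [179 121 152]
(300, 170) [ 18 105 138]
(293, 180) [ 17 103 139]
(300, 320) [18 39 33]
(275, 300) [ 15 129 216]
face n [ 0.4652 -0.1158  0.8776] tilt 28.643094327178996 0.839047369798482 rms 0.0006778721982858793
ex [-0.8516  0.212   0.4794] ey [-0.2415 -0.9704  0.    ]
face rect box [array([-0.0081, -0.0053]), array([0.1195, 0.1475])] 0.06819275766611099
(array([ 69,  79,  98, 150, 363, 196,  73,  74,  83,  82,  78,  75,  90,
       286, 197,  98, 129, 126,  68,  30,  37,  41, 146,  55,   0,   0,
         0]), array([-0.004, -0.002,  0.   ,  0.002,  0.004,  0.006,  0.008,  0.01 ,
        0.012,  0.014,  0.016,  0.018,  0.02 ,  0.022,  0.024,  0.026,
        0.028,  0.03 ,  0.032,  0.034,  0.036,  0.038,  0.04 ,  0.042,
        0.044,  0.046,  0.048,  0.05 ]))
0.003 667 [[-0.0208, -0.0499, 0.0031], [0.0025, 0.0394, 0.0088]] med z 0.0056 [-0.005  -0.0051] [0.0246 0.0925] 6.8
0.021 570 [[-0.0179, -0.0458, 0.0211], [-0.0019, 0.0315, 0.0269]] med z 0.0238 [-0.0102 -0.0074] [0.0795 0.0168] 90.0
0.03 224 [[-0.0122, -0.0445, 0.0301], [-0.0031, 0.0321, 0.0359]] med z 0.0317 [-0.0079 -0.0067] [0.0779 0.0097] 89.6
0.038 242 [[-0.0162, 0.013, 0.0381], [-0.0038, 0.0317, 0.0431]] med z 0.0413 [-0.0099  0.0224] [0.0196 0.0139] 88.8
o [ 0.5909 -0.2286  0.0798]
table z [9.24411030e-05 3.93974008e-04 4.06504659e-04 4.76678347e-04]
```

```bash
python3 - <<'E'
from meas import *
c,p,d=load('w1');hsv=cv2.cvtColor(p,cv2.COLOR_RGB2HSV)
roi=(slice(165,295),slice(212,300))
Q=np.zeros(d.shape,np.uint8);Q[roi]=((hsv[...,0]>8)&(hsv[...,0]<22)&(hsv[...,1]>90)&(hsv[...,2]>100))[roi]
X=P(Q,c,d);top=X[(abs(X[:,2]-.034)<.004)]
print('top z',np.median(top[:,2]),len(top),len(X))
rr=cv2.minAreaRect(top[:,:2].astype(np.float32));print('stand',np.round(rr[0],4),np.round(rr[1],4),rr[2])
# slot rim contour: hole in the top-plane mask, cast on z=.034
v,u=np.nonzero(Q);Z=pts(c,d,np.c_[u,v])[:,2];M=np.zeros_like(Q);M[v[abs(Z-.034)<.004],u[abs(Z-.034)<.004]]=255
cn,h=cv2.findContours(M,cv2.RETR_CCOMP,cv2.CHAIN_APPROX_NONE)
hole=max([a for a,b in zip(cn,h[0]) if b[3]>=0],key=cv2.contourArea)
W=plane(c,hole.reshape(-1,2),.034)[:,:2].astype(np.float32);rr=cv2.minAreaRect(W);print('slot@rim',np.round(rr[0],4),np.round(rr[1],4),rr[2])
out=max([a for a,b in zip(cn,h[0]) if b[3]<0],key=cv2.contourArea)
W=plane(c,out.reshape(-1,2),.034)[:,:2].astype(np.float32);rr=cv2.minAreaRect(W);print('outer@rim',np.round(rr[0],4),np.round(rr[1],4),rr[2])
D=np.zeros_like(Q);D[roi]=(hsv[...,2]<60)[roi];X=P(cv2.erode(D,np.ones((3,3))),c,d);print('floor z',np.median(X[:,2]))
# check other views: stand top corners by rays in top cam
c,p,d=load('t0');hsv=cv2.cvtColor(p,cv2.COLOR_RGB2HSV);roi=(slice(225,285),slice(290,370))
Q=np.zeros(d.shape,np.uint8);Q[roi]=((hsv[...,0]>8)&(hsv[...,0]<22)&(hsv[...,1]>120)&(hsv[...,2]>125))[roi]
cn,h=cv2.findContours(Q,cv2.RETR_CCOMP,cv2.CHAIN_APPROX_NONE)
for nm,s in(('outer',-1),('slot',1)):
    a=max([a for a,b in zip(cn,h[0]) if (b[3]>=0)==(s>0)],key=cv2.contourArea)
    rr=cv2.minAreaRect(plane(c,a.reshape(-1,2),.034)[:,:2].astype(np.float32));print('top cam',nm,np.round(rr[0],4),np.round(rr[1],4),rr[2])
# cast check in scene/top
f=np.load('face.npz');o,R=f['o'],f['R']
og=o+R@np.array([-.0099,-.0052,-.018]);print('cast origin',og.round(4))
c2,_,_=load('w2')
for tag in('t0','s0'):
    c,p,d=load(tag);hsv=cv2.cvtColor(p,cv2.COLOR_RGB2HSV)
    kn=og+R@np.array([0,.028,.060]);u=proj(c,kn)[0];en=og+R@np.array([0,-.042,.042]);e=proj(c,en)[0];w=proj(c,og+R@np.array([0,0,.042]))[0]
    print(tag,'knob top',u.round(1),'ridge -y end',e.round(1),'mid',w.round(1))
    x,y=w.astype(int);m=((hsv[...,0]>12)&(hsv[...,0]<28)&(hsv[...,1]>70))[y-20:y+20,x-30:x+30];vv,uu=np.nonzero(m);print(' mask ext u',uu.min()+x-30,uu.max()+x-30,'v',vv.min()+y-20,vv.max()+y-20)
    Xs=(pts(c,d,np.c_[uu+x-30,vv+y-20])-og)@R
    s=Xs[(Xs[:,2]>.04)&(Xs[:,2]<.064)];print(' hi pts box',np.percentile(s,[3,97],axis=0).round(4).tolist())
E
```

```text
top z 0.03461982393824592 4353 4470
stand [ 0.6209 -0.0269] [0.1356 0.0743] 89.7951431274414
slot@rim [ 0.6202 -0.0276] [0.0986 0.0331] 89.43944549560547
outer@rim [ 0.6208 -0.0272] [0.1356 0.0744] 89.88499450683594
floor z 0.019203486164334788
top cam outer [ 0.6209 -0.0265] [0.1306 0.0701] 89.7641830444336
top cam slot [ 0.6208 -0.0252] [0.1046 0.0374] 89.76368713378906
cast origin [ 0.5922 -0.2235  0.0593]
t0 knob top [437.4 252.4] ridge -y end [403.5 249.4] mid [422.2 253.9]
 mask ext u 397 439 v 248 269
 hi pts box [[-0.0029, -0.0414, 0.0405], [0.0089, 0.0317, 0.06]]
s0 knob top [233.9 201. ] ridge -y end [255.4 216.9] mid [244.3 209.1]
 mask ext u 216 263 v 200 228
 hi pts box [[-0.0088, -0.0438, 0.0404], [0.0044, 0.0305, 0.0582]]
```

```bash
cat > plan.py <<'E'
from h import *
from scipy.spatial.transform import Rotation as Ro, Slerp
def plan(Pt,Rt,N):
    s=r.sense();p=np.array(s['tcp_pos']);A=np.array(s['ee_rot']);U,_,V=np.linalg.svd(A);A=U@V
    w=Ro.from_matrix(A.T@Rt).as_rotvec()/N;dp=(np.asarray(Pt)-p)/N;rows=[]
    for i in range(N):
        t=A.T@dp;rows.append(np.r_[t/.025,np.degrees(w)/8]);A=A@Ro.from_rotvec(w).as_matrix()
    rows=np.array(rows);print('total w deg',np.degrees(w*N).round(2),'max',abs(rows).max(0).round(2))
    print(';'.join(' '.join(f'{v:.2f}'.rstrip('0').rstrip('.') for v in a) for a in rows))
f=np.load('face.npz');o,R=f['o'],f['R'];og=o+R@np.array([-.0099,-.0052,-.018]);n=R[:,2]
RG=np.c_[R[:,1],R[:,0],-n]
E
python3 -c "
from plan import *
plan(og+n*.126,RG,8)"
```

```text
total w deg [-28.58  -2.56  10.07] max [0.24 0.56 0.44 0.45 0.04 0.16]
0.24 -0.38 0.44 -0.45 -0.04 0.16;0.24 -0.41 0.42 -0.45 -0.04 0.16;0.23 -0.44 0.39 -0.45 -0.04 0.16;0.22 -0.47 0.36 -0.45 -0.04 0.16;0.21 -0.5 0.33 -0.45 -0.04 0.16;0.2 -0.52 0.29 -0.45 -0.04 0.16;0.19 -0.54 0.26 -0.45 -0.04 0.16;0.18 -0.56 0.22 -0.45 -0.04 0.16
```

jog_arm:
  plan: "0.24 -0.38 0.44 -0.45 -0.04 0.16 -0.2;0.24 -0.41 0.42 -0.45 -0.04 0.16 -0.2;0.23 -0.44 0.39 -0.45 -0.04 0.16 -0.2;0.22 -0.47 0.36 -0.45 -0.04 0.16 -0.2;0.21 -0.5 0.33 -0.45 -0.04 0.16 -0.2;0.2 -0.52 0.29 -0.45 -0.04 0.16 -0.2;0.19 -0.54 0.26 -0.45 -0.04 0.16 -0.2;0.18 -0.56 0.22 -0.45 -0.04 0.16 -0.2;0 0 0 0 0 0 -0.2;0 0 0 0 0 0 -0.2"

```text
time_s: 6.25
tcp_pos: [0.65, -0.2383, 0.1673]
ee_rot: [[-0.245, -0.847, -0.471], [-0.97, 0.215, 0.117], [0.002, 0.486, -0.874]]
wrist_force: [-0.6, -0.3, 1.3]
gripper_width: 0.604
gripper_force: 0.0
```

```bash
python3 - <<'E'
from plan import *
s=r.sense();print(s['time_s'],s['gripper_width'],np.round(s['joints'],1),'target',(og+n*.126).round(4),'in tool err',(RG.T@(og+n*.126-s['tcp_pos'])).round(4))
plan(og+n*.026,RG,8)
snap('wrist','w3')
E
```

```text
6.25 0.6039635711928772 [  -8.2   49.1   42.    -3.  -111.8   -6.4] target [ 0.6508 -0.2381  0.1698] in tool err [-0.0003  0.0006 -0.0026]
total w deg [ 0.41  0.   -0.22] max [0.   0.   0.49 0.01 0.   0.  ]
-0 -0 0.49 0.01 0 -0;-0 -0 0.49 0.01 0 -0;-0 0 0.49 0.01 0 -0;-0 0 0.49 0.01 0 -0;-0 0 0.49 0.01 0 -0;-0 0 0.49 0.01 0 -0;-0 0 0.49 0.01 0 -0;-0 0 0.49 0.01 0 -0
```

View pics/w3.png

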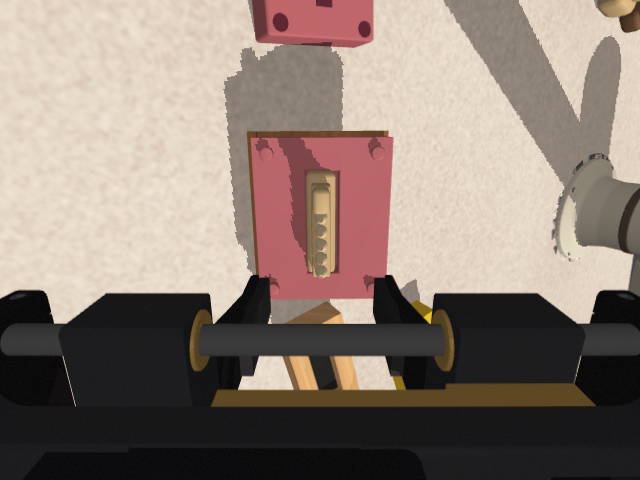

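The cast now stands square in view, with the ridge midline at col ~321 and the finger tips at cols ~268 and 375 (also mid ~321). I'll refine in the tool frame.

```bash
cat > rel.py <<'E'
from meas import *
def rel(tag,roi,tcp,A):
    c,p,d=load(tag);hsv=cv2.cvtColor(p,cv2.COLOR_RGB2HSV);x0,y0,x1,y1=roi
    def M(cond):
        m=np.zeros(d.shape,np.uint8);m[y0:y1,x0:x1]=cond[y0:y1,x0:x1];return m
    pale=M((hsv[...,0]>10)&(hsv[...,0]<30)&(hsv[...,1]>50));pink=M(((hsv[...,0]>170)|(hsv[...,0]<6))&(hsv[...,1]>100))
    L=(P(pale,c,d)-tcp)@A;F=(P(cv2.erode(pink,np.ones((3,3))),c,d)-tcp)@A
    o,n,k=fitplane(F);n*=np.sign(n[2]);print('face in tool: z at origin',(o@n/n[2]).round(4),'normal',n.round(4),'deg x,y',np.degrees(n[:2]).round(2))
    z=o@n/n[2]
    for nm,a,b in(('foot',3,9),('ridge',21,27),('teeth',30,36),('knob',38,46)):
        h=z-L[:,2];s=L[(h>a/1e3)&(h<b/1e3)]
        if len(s)>10:
            q=cv2.minAreaRect(s[:,:2].astype(np.float32));e=np.percentile(s,[1,99],axis=0);print(nm,len(s),'x',e[:,0].round(4),'y',e[:,1].round(4),'mid',e.mean(0)[:2].round(4),'rect',np.round(q[0],4),np.round(q[1],4),round(q[2],1))
            if nm=='ridge':
                xs=np.linspace(e[0,0]+.004,e[1,0]-.004,8);mm=[(lambda t:(np.percentile(t[:,1],3)+np.percentile(t[:,1],97))/2)(s[abs(s[:,0]-x)<.006]) for x in xs];f=np.polyfit(xs,mm,1);print(' yaw deg',np.degrees(f[0]).round(2),'y0',f[1].round(4))
E
python3 - <<'E'
from rel import *
s=r.sense()
rel('w3',(245,125,395,278),np.array(s['tcp_pos']),np.array(s['ee_rot']))
E
```

```text
face in tool: z at origin 0.1077 normal [-2.0e-04 -3.1e-03  1.0e+00] deg x,y [-0.01 -0.18]
foot 1032 x [-0.0433  0.0441] y [-0.0142  0.0106] mid [ 0.0004 -0.0018] rect [-0.0002 -0.0018] [0.0901 0.0255] 0.3
ridge 828 x [-0.0415  0.0368] y [-0.0096  0.0064] mid [-0.0023 -0.0016] rect [-0.0025 -0.0017] [0.0159 0.0796] 89.6
 yaw deg -0.37 y0 -0.0015
teeth 278 x [-0.0381  0.0371] y [-0.0068  0.0034] mid [-0.0005 -0.0017] rect [-0.0009 -0.0028] [0.0764 0.0133] 1.7
knob 419 x [0.0185 0.0368] y [-0.0083  0.0048] mid [ 0.0276 -0.0017] rect [ 0.0276 -0.0017] [0.0186 0.0132] 0.3
```

```bash
python3 - <<'E'
from meas import *
s=r.sense();t=np.array(s['tcp_pos']);A=np.array(s['ee_rot'])
for tag in['w3']:
    c,p,d=load(tag)
    print('tcp px',proj(c,t),'camera x axis in tool',(A.T@np.array(c['extrinsics'])[:3,:3]).round(4).tolist(),(A.T@(np.array(c['extrinsics'])[:3,3]-t)).round(4))
    hsv=cv2.cvtColor(p,cv2.COLOR_RGB2HSV)
    for x0,x1 in((235,285),(360,412)):
        m=np.zeros(d.shape,np.uint8);m[270:378,x0:x1]=(hsv[...,2]<50)[270:378,x0:x1]
        v,u=np.nonzero(m);X=(pts(c,d,np.c_[u,v])-t)@A;k=(abs(X[:,2])<.12)&(d[v,u]>0)&(d[v,u]<.3);X=X[k]
        tip=X[X[:,2]>X[:,2].max()-.012];print(x0,len(X),'zmax',X[:,2].max().round(4),'tip x',np.percentile(tip[:,0],[2,98]).round(4),'y',np.percentile(tip[:,1],[2,98]).round(4),'all y',X[:,1].min().round(4),X[:,1].max().round(4))
    for v in range(276,300,4):
        row=hsv[v,225:420,2]<50;u=np.nonzero(row)[0]+225;l=u[u<321];q=u[u>321];print(v,l.min() if len(l) else 0,l.max() if len(l) else 0,q.min() if len(q) else 0,q.max() if len(q) else 0)
E
```

```text
tcp px [[323.57670724 267.95573788]] camera x axis in tool [[-0.0008, 0.9561, 0.2931], [1.0, 0.0019, -0.0035], [-0.0039, 0.2931, -0.9561]] [ 0.0815 -0.002  -0.1999]
235 1781 zmax -0.0368 tip x [-0.0062  0.0122] y [-0.0359 -0.0274] all y -0.0377 -0.0114
360 1894 zmax -0.0374 tip x [-0.007   0.0121] y [0.0245 0.0328] all y 0.0084 0.0354
276 251 258 385 391
280 249 268 374 393
284 247 268 375 395
288 245 268 374 397
292 244 269 374 400
296 241 269 374 402
```

```bash
python3 - <<'E'
from meas import *
s=r.sense();t=np.array(s['tcp_pos']);A=np.array(s['ee_rot'])
c,p,d=load('w3')
for u in (254,264,380):
  for v in range(256,376,8):
    print(u,v,p[v,u],d[v,u].round(4),((pts(c,d,[[u,v]])-t)@A).round(4)[0])
E
```

```text
254 256 [138 125 115] 0.3748 [-0.0484 -0.0723  0.1526]
254 264 [141 129 118] 0.378 [-0.0577 -0.0729  0.1531]
254 272 [149 137 126] 0.3802 [-0.0667 -0.0734  0.1526]
254 280 [13 12 13] 0.1692 [ 0.0119 -0.0338 -0.0442]
254 288 [12 10 13] 0.1627 [ 0.011  -0.0326 -0.0511]
254 296 [19 20 19] 0.1553 [ 0.0108 -0.0312 -0.0589]
254 304 [19 20 20] 0.1495 [ 0.0102 -0.0301 -0.0652]
254 312 [19 20 20] 0.144 [ 0.0097 -0.0291 -0.0711]
254 320 [24 22 23] 0.1359 [ 0.0108 -0.0276 -0.0793]
254 328 [50 50 49] 0.0872 [ 0.0342 -0.0184 -0.1231]
254 336 [56 55 54] 0.0863 [ 0.0328 -0.0183 -0.1244]
254 344 [59 58 58] 0.0867 [ 0.0307 -0.0183 -0.1246]
254 352 [56 55 56] 0.0871 [ 0.0286 -0.0184 -0.1249]
254 360 [26 25 25] 0.1366 [-0.0044 -0.0277 -0.0832]
254 368 [28 26 27] 0.1372 [-0.0077 -0.0279 -0.0836]
264 256 [183  99 104] 0.3273 [-0.0319 -0.0541  0.1079]
264 264 [182  98 103] 0.3292 [-0.0397 -0.0544  0.1075]
264 272 [182  98 103] 0.3315 [-0.0477 -0.0548  0.1074]
264 280 [19 20 20] 0.1736 [ 0.01   -0.0297 -0.0401]
264 288 [22 24 22] 0.165 [ 0.01   -0.0283 -0.0491]
264 296 [26 26 25] 0.1598 [ 0.0088 -0.0275 -0
[... 573 characters left out ...]
  0.0537  0.1073]
380 272 [186 101 106] 0.3324 [-0.0482  0.0542  0.1078]
380 280 [17 18 18] 0.1728 [ 0.0103  0.0272 -0.041 ]
380 288 [20 20 20] 0.1647 [ 0.0101  0.0258 -0.0495]
380 296 [21 21 19] 0.1574 [ 0.0099  0.0246 -0.0573]
380 304 [17 16 16] 0.158 [ 0.0062  0.0247 -0.0578]
380 312 [17 16 16] 0.1577 [ 0.0029  0.0246 -0.0591]
380 320 [17 17 16] 0.1573 [-0.0004  0.0246 -0.0605]
380 328 [50 48 48] 0.0896 [ 0.0329  0.0131 -0.1211]
380 336 [57 55 56] 0.0871 [ 0.0324  0.0127 -0.1239]
380 344 [59 57 57] 0.0873 [ 0.0304  0.0127 -0.1243]
380 352 [56 55 55] 0.086 [ 0.0293  0.0125 -0.126 ]
380 360 [222 206 190] 0.5136 [-0.2413  0.0847  0.238 ]
380 368 [227 213 195] 0.5198 [-0.2565  0.0857  0.2399]
```

```bash
python3 - <<'E'
from meas import *
s=r.sense();t=np.array(s['tcp_pos']);A=np.array(s['ee_rot'])
snap('scene','s1');snap('top','t1')
ims=[]
for tag in('s1','t1'):
    c,p,d=load(tag)
    x,y=proj(c,t)[0].astype(int);print(tag,x,y)
    im=cv2.resize(p[max(y-50,0):y+50,x-65:x+65],(520,400),interpolation=cv2.INTER_CUBIC)
    for z in(0,-.037):
        q=(proj(c,t+A@np.array([0,0,z]))[0]-[x-65,max(y-50,0)])*4;cv2.circle(im,tuple(int(a) for a in q),4,(0,255,0) if z==0 else (0,0,255),1)
    ims.append(cv2.resize(im,(390,300)))
    vv,uu=np.mgrid[max(y-50,0):y+50,x-65:x+65];uv=np.c_[uu.ravel(),vv.ravel()]
    X=(pts(c,d,uv)-t)@A;k=(abs(X[:,0])<.02)&(abs(X[:,1])<.06)&(X[:,2]>-.09)&(X[:,2]<.04);X=X[k]
    print(len(X),np.histogram(X[:,2],np.arange(-.09,.041,.01)))
cv2.imwrite('pics/crop2.png',np.vstack(ims)[:,:,::-1])
E
```

```text
s1 228 193
141 (array([13, 36, 30, 29, 30,  3,  0,  0,  0,  0,  0,  0,  0]), array([-9.00000000e-02, -8.00000000e-02, -7.00000000e-02, -6.00000000e-02,
       -5.00000000e-02, -4.00000000e-02, -3.00000000e-02, -2.00000000e-02,
       -1.00000000e-02, -4.16333634e-17,  1.00000000e-02,  2.00000000e-02,
        3.00000000e-02,  4.00000000e-02]))
t1 435 231
69 (array([20,  4,  0,  8, 37,  0,  0,  0,  0,  0,  0,  0,  0]), array([-9.00000000e-02, -8.00000000e-02, -7.00000000e-02, -6.00000000e-02,
       -5.00000000e-02, -4.00000000e-02, -3.00000000e-02, -2.00000000e-02,
       -1.00000000e-02, -4.16333634e-17,  1.00000000e-02,  2.00000000e-02,
        3.00000000e-02,  4.00000000e-02]))
```

View pics/crop2.png

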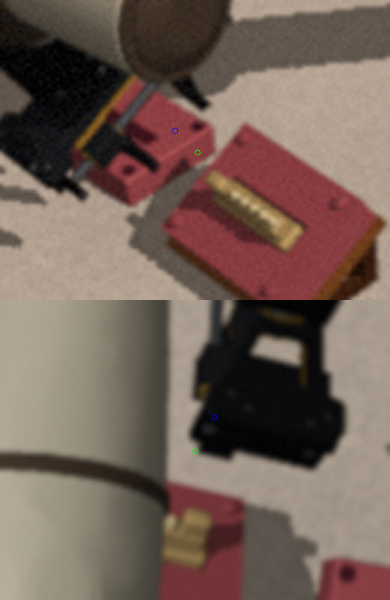

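All three cameras agree on the finger ends. The visible tips lie about 37 mm short of the reported TCP, and their midline is at tool y −1.5 mm, the same as the ridge. I'll advance 100 mm, which is safe under either reading, then look again.

jog_arm:
  plan: "-0.1 0 0.5 0 0 0 -0.2;0 0 0.5 0 0 0 -0.2;0 0 0.5 0 0 0 -0.2;0 0 0.5 0 0 0 -0.2;0 0 0.5 0 0 0 -0.2;0 0 0.5 0 0 0 -0.2;0 0 0.5 0 0 0 -0.2;0 0 0.5 0 0 0 -0.2;0 0 0 0 0 0 -0.2;0 0 0 0 0 0 -0.2"

```text
time_s: 7.4
tcp_pos: [0.6043, -0.2242, 0.0845]
ee_rot: [[-0.244, -0.851, -0.465], [-0.97, 0.215, 0.116], [0.001, 0.48, -0.877]]
wrist_force: [0.4, -1.2, 0.6]
gripper_width: 0.598
gripper_force: 0.0
```

```bash
cat > tips.py <<'E'
from meas import *
def tips(tag,t,A):
    c,p,d=load(tag);hsv=cv2.cvtColor(p,cv2.COLOR_RGB2HSV)
    v,u=np.nonzero((hsv[...,2]<60)&(d>0)&(d<.25));X=(pts(c,d,np.c_[u,v])-t)@A
    k=(X[:,2]>-.075)&(X[:,2]<.03)&(abs(X[:,1])<.05)&(abs(X[:,0])<.02);X=X[k]
    for s in(-1,1):
        B=X[X[:,1]*s>-.002*s*0+.002];T=B[B[:,2]>-.06]
        print('finger',s,len(B),'zmax',np.percentile(B[:,2],99.5).round(4),'inner y',np.percentile(s*T[:,1],2).round(4)*s,'x',np.percentile(T[:,0],[2,98]).round(4))
E
python3 - <<'E'
from rel import *
from tips import tips
s=r.sense();t=np.array(s['tcp_pos']);A=np.array(s['ee_rot']);snap('wrist','w4');print(s['wrist_force'],s['gripper_width'])
tips('w4',t,A);rel('w4',(150,60,500,260),t,A)
E
```

```text
[ 0.36772213 -1.21467028  0.60622561] 0.5984648316955999
finger -1 1138 zmax -0.0406 inner y -0.0261 x [-0.0067  0.0122]
finger 1 1126 zmax -0.0407 inner y 0.0258 x [-0.0071  0.0121]
face in tool: z at origin 0.0098 normal [ 5.e-04 -6.e-04  1.e+00] deg x,y [ 0.03 -0.03]
foot 1294 x [0.0036 0.0474] y [-0.0149  0.01  ] mid [ 0.0255 -0.0025] rect [ 0.0254 -0.0027] [0.0254 0.0454] 89.4
ridge 306 x [0.0099 0.04  ] y [-0.0105  0.0053] mid [ 0.0249 -0.0026] rect [ 0.0248 -0.0026] [0.0158 0.0306] 89.6
 yaw deg -0.59 y0 -0.0023
teeth 151 x [0.0132 0.0401] y [-0.0087  0.0043] mid [ 0.0266 -0.0022] rect [ 0.0266 -0.0029] [0.0271 0.0137] 2.8
knob 931 x [0.0209 0.0396] y [-0.0091  0.0043] mid [ 0.0303 -0.0024] rect [ 0.0302 -0.0026] [0.0138 0.0197] 89.6
```

View pics/w4.png

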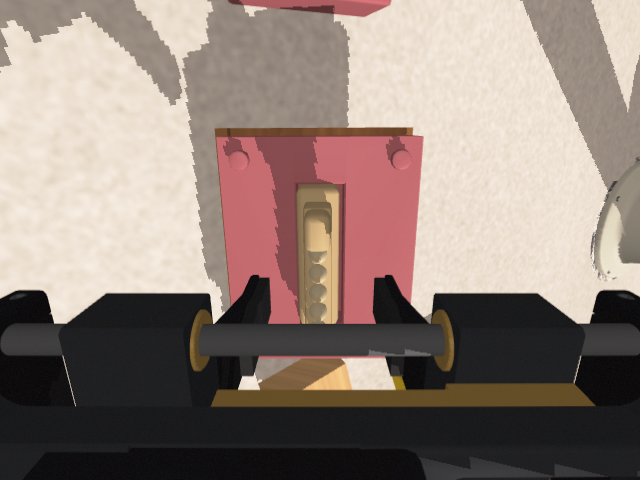

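The tips are still well clear of the face: the cast runs from px (318,185) to (318,325) and the finger tips are at (268,280) and (374,280). I'll advance another 25 mm with a 1 mm y shift and measure finger versus ridge columns at about the same depth.

jog_arm:
  plan: "0 -0.04 0.2 0 0 0 -0.2;0 0 0.2 0 0 0 -0.2;0 0 0.2 0 0 0 -0.2;0 0 0.2 0 0 0 -0.2;0 0 0.2 0 0 0 -0.4;0 0 0 0 0 0 0.1;0 0 0 0 0 0 0.1;0 0 0 0 0 0 0.1;0 0 0 0 0 0 0.1;0 0 0 0 0 0 0.1"

```text
time_s: 8.45
tcp_pos: [0.5932, -0.2215, 0.0597]
ee_rot: [[-0.245, -0.849, -0.468], [-0.97, 0.215, 0.117], [0.001, 0.483, -0.876]]
wrist_force: [-0.8, 0.2, -0.3]
gripper_width: 0.457
gripper_force: 0.0
```

```bash
python3 - <<'E'
from rel import *
s=r.sense();t=np.array(s['tcp_pos']);A=np.array(s['ee_rot']);snap('wrist','w5');print(s['wrist_force'],s['gripper_width'])
rel('w5',(150,60,500,265),t,A)
c,p,d=load('w5');hsv=cv2.cvtColor(p,cv2.COLOR_RGB2HSV)
for v in range(276,322,4):
    u=np.nonzero((hsv[v,:,2]<60)&(d[v]<.25)&(d[v]>0))[0];l=u[(u<310)&(u>220)];q=u[(u>330)&(u<420)]
    if len(l) and len(q):
        a,b=l.max(),q.min();Y=(pts(c,d,[[a-2,v],[b+2,v]])-t)@A;print(v,a,b,Y.round(4).tolist(),'mid',Y[:,1].mean().round(4))
E
```

```text
[-0.75811342  0.24813125 -0.27291475] 0.4570374622781514
face in tool: z at origin -0.0174 normal [ 9.0e-04 -3.3e-03  1.0e+00] deg x,y [ 0.05 -0.19]
foot 1498 x [0.0109 0.0473] y [-0.0131  0.0117] mid [ 0.0291 -0.0007] rect [ 0.0288 -0.0007] [0.0256 0.0381] 89.6
ridge 194 x [0.0252 0.0401] y [-0.0086  0.0069] mid [ 0.0326 -0.0009] rect [ 0.0287 -0.0008] [0.0229 0.0157] 0.2
 yaw deg 0.65 y0 -0.0012
teeth 110 x [0.0365 0.0401] y [-0.0074  0.006 ] mid [ 0.0383 -0.0007] rect [ 0.0382 -0.0008] [0.0136 0.0039] 87.6
knob 1077 x [0.0246 0.0397] y [-0.0073  0.0063] mid [ 0.0322 -0.0005] rect [ 0.0319 -0.0006] [0.0138 0.0163] 89.1
276 270 372 [[0.0116, -0.0265, -0.0413], [0.0118, 0.0257, -0.0419]] mid -0.0004
280 281 362 [[0.0106, -0.0208, -0.0441], [0.0102, 0.0207, -0.0432]] mid -0.0
284 281 362 [[0.0106, -0.0203, -0.0486], [0.0101, 0.0202, -0.0476]] mid -0.0
288 281 362 [[0.0098, -0.02, -0.0512], [0.0096, 0.0199, -0.0509]] mid -0.0001
292 281 362 [[0.0079, -0.02, -0.0517], [0.0083, 0.0197, -0.0524]] mid -0.0001
296 281 362 [[0.0058, -0.0201, -0.0516], [0.0061, 0.0198, -0.0522]] mid -0.0001
300 281 362 [[0.0043, -0.02, -0.0528], [0.0043, 0.0198, -0.0527]] mid -0.0001
304 281 361 [[0.0027, -0.02, -0.0537], [0.0003, 0.0199, -0.0492]] mid -0.0
308 281 361 [[0.0007, -0.02, -0.0537], [-0.0016, 0.0199, -0.0497]] mid -0.0001
312 282 361 [[-0.0036, -0.0202, -0.0498], [-0.0026, 0.0197, -0.0517]] mid -0.0002
316 281 362 [[-0.003, -0.0201, -0.0547], [-0.0034, 0.02, -0.054]] mid -0.0001
320 280 363 [[-0.003, -0.0201, -0.0584], [-0.0025, 0.0198, -0.0592]] mid -0.0002
```

View pics/w5.png

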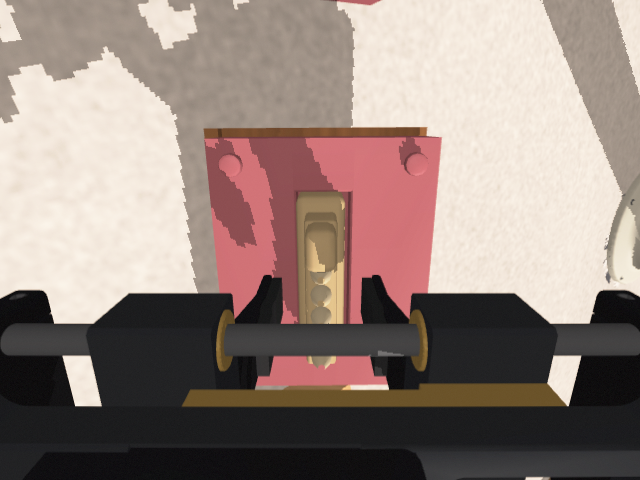

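In this view the fingers' inner faces are at cols 281/362 (mid 321.5) and the ridge mid is ~320.5. I'll shift −0.6 mm in y, advance to ~8 mm above the face, and narrow to a 24 mm opening.

jog_arm:
  plan: "0 -0.02 0.1 0 0 0 0.1;0 0 0.1 0 0 0 0.1;0 0 0.1 0 0 0 0.1;0 0 0.1 0 0 0 0.1;0 0 0.1 0 0 0 0.1;0 0 0 0 0 0 0.3;0 0 0 0 0 0 0.4;0 0 0 0 0 0 0.45;0 0 0 0 0 0 0.45;0 0 0 0 0 0 0.45"

```text
time_s: 9.5
tcp_pos: [0.5877, -0.2201, 0.0485]
ee_rot: [[-0.245, -0.849, -0.468], [-0.97, 0.215, 0.117], [0.001, 0.483, -0.876]]
wrist_force: [-0.3, -1.1, -0.6]
gripper_width: 0.276
gripper_force: 0.0
```

```bash
python3 - <<'E'
from rel import *
s=r.sense();t=np.array(s['tcp_pos']);A=np.array(s['ee_rot']);snap('wrist','w6');print(s['wrist_force'],s['gripper_width'])
rel('w6',(150,60,500,265),t,A)
c,p,d=load('w6');hsv=cv2.cvtColor(p,cv2.COLOR_RGB2HSV)
for v in list(range(270,300,3))+[304,312]:
    u=np.nonzero((hsv[v,:,2]<60)&(d[v]<.25)&(d[v]>0))[0];l=u[(u<315)&(u>220)];q=u[(u>325)&(u<420)]
    m=np.nonzero((hsv[v,:,0]>10)&(hsv[v,:,0]<30)&(hsv[v,:,1]>50)&(np.arange(640)>280)&(np.arange(640)<360))[0]
    if len(l) and len(q):
        a,b=l.max(),q.min();Y=(pts(c,d,[[a-1,v],[b+1,v]])-t)@A;print(v,a,b,Y.round(4).tolist(),'mid',Y[:,1].mean().round(4),'pale',m.min() if len(m) else 0,m.max() if len(m) else 0)
E
```

```text
[-0.30190495 -1.14273898 -0.5624275 ] 0.27602090016433783
face in tool: z at origin -0.03 normal [ 6.e-04 -4.e-03  1.e+00] deg x,y [ 0.04 -0.23]
foot 1568 x [0.0159 0.0475] y [-0.0127  0.0122] mid [ 0.0317 -0.0003] rect [ 0.0315 -0.0002] [0.0256 0.033 ] 90.0
ridge 240 x [0.0235 0.0401] y [-0.0081  0.0078] mid [ 0.0318 -0.0001] rect [ 0.031  -0.0001] [0.0184 0.0159] 0.8
 yaw deg 0.66 y0 -0.0005
teeth 130 x [0.036  0.0401] y [-0.0069  0.0067] mid [ 0.0381 -0.0001] rect [ 0.038 -0.   ] [0.0045 0.0139] 1.8
knob 868 x [0.0296 0.0397] y [-0.0068  0.0065] mid [ 0.0347 -0.0001] rect [ 0.0345 -0.0003] [0.0137 0.0116] 88.8
276 286 357 [[0.012, -0.018, -0.0423], [0.0125, 0.0177, -0.0435]] mid -0.0002 pale 297 346
279 296 347 [[0.0098, -0.0133, -0.0409], [0.0104, 0.0129, -0.0422]] mid -0.0002 pale 297 346
282 297 346 [[0.0104, -0.0124, -0.0459], [0.0106, 0.0121, -0.0464]] mid -0.0001 pale 297 346
285 297 346 [[0.0099, -0.0123, -0.0482], [0.0098, 0.0121, -0.048]] mid -0.0001 pale 297 346
288 297 346 [[0.0091, -0.0122, -0.0497], [0.0083, 0.0121, -0.048]] mid -0.0 pale 297 346
291 297 346 [[0.0073, -0.0122, -0.0492], [0.0069, 0.0121, -0.0485]] mid -0.0001 pale 297 345
294 297 346 [[0.006, -0.0122, -0.0499], [0.0059, 0.012, -0.0496]] mid -0.0001 pale 297 345
297 297 346 [[0.0042, -0.0123, -0.0493], [0.0046, 0.012, -0.0503]] mid -0.0002 pale 297 345
304 297 346 [[0.0011, -0.0123, -0.0506], [0.0012, 0.012, -0.0508]] mid -0.0001 pale 297 345
312 297 346 [[-0.0024, -0.0123, -0.0519], [-0.0024, 0.012, -0.052]] mid -0.0001 pale 297 345
```

Fingers and ridge are now centred to ~0.1 mm and there's no contact force. I'll close.

jog_arm:
  plan: "0 0 0 0 0 0 0.55;0 0 0 0 0 0 0.6;0 0 0 0 0 0 0.65;0 0 0 0 0 0 0.7;0 0 0 0 0 0 1;0 0 0 0 0 0 1;0 0 0 0 0 0 1;0 0 0 0 0 0 1;0 0 0 0 0 0 1;0 0 0 0 0 0 1"

```text
time_s: 10.55
tcp_pos: [0.5875, -0.22, 0.0485]
ee_rot: [[-0.245, -0.849, -0.469], [-0.97, 0.215, 0.117], [0.001, 0.483, -0.876]]
wrist_force: [-0.5, 0.8, 0.7]
gripper_width: 0.185
gripper_force: 30.0
```

jog_arm:
  plan: "0 0 -0.06 0 0 0 1;0 0 -0.06 0 0 0 1;0 0 -0.06 0 0 0 1;0 0 -0.06 0 0 0 1;0 0 -0.06 0 0 0 1;0 0 -0.06 0 0 0 1;0 0 -0.06 0 0 0 1;0 0 -0.06 0 0 0 1;0 0 -0.06 0 0 0 1;0 0 -0.06 0 0 0 1"

```text
time_s: 11.55
tcp_pos: [0.5946, -0.2218, 0.0617]
ee_rot: [[-0.245, -0.849, -0.469], [-0.97, 0.215, 0.117], [0.001, 0.483, -0.876]]
wrist_force: [-0.9, 1.3, -0.9]
gripper_width: 0.178
gripper_force: 30.0
```

jog_arm:
  plan: "0 0 -0.1 0 0 0 1;0 0 -0.1 0 0 0 1;0 0 -0.2 0 0 0 1;0 0 -0.2 0 0 0 1;0 0 -0.3 0 0 0 1;0 0 -0.3 0 0 0 1;0 0 -0.3 0 0 0 1;0 0 -0.3 0 0 0 1;0 0 -0.3 0 0 0 1;0 0 -0.3 0 0 0 1"

```text
time_s: 12.55
tcp_pos: [0.623, -0.2289, 0.1146]
ee_rot: [[-0.245, -0.849, -0.468], [-0.97, 0.215, 0.117], [0.001, 0.483, -0.876]]
wrist_force: [-0.3, 0.3, -1.7]
gripper_width: 0.181
gripper_force: 30.0
```

```bash
python3 - <<'E'
from meas import *
s=r.sense();t=np.array(s['tcp_pos']);A=np.array(s['ee_rot']);snap('wrist','w7');snap('scene','s2');print(s['wrist_force'],s['moment'],s['gripper_width'],s['time_s'])
for tag in('w7','s2'):
    c,p,d=load(tag);hsv=cv2.cvtColor(p,cv2.COLOR_RGB2HSV)
    v,u=np.nonzero((hsv[...,0]>10)&(hsv[...,0]<32)&(hsv[...,1]>40)&(d>0))
    X=(pts(c,d,np.c_[u,v])-t)@A;k=(abs(X[:,0])<.07)&(abs(X[:,1])<.03)&(X[:,2]>-.08)&(X[:,2]<.02);X=X[k]
    print(tag,len(X),np.percentile(X,[1,50,99],axis=0).round(4).tolist(),np.histogram(X[:,2],np.arange(-.08,.021,.004))[0])
c,p,d=load('w7')
cv2.imwrite('pics/l.png',np.hstack([p[:,140:500]]) [:,:,::-1])
E
```

```text
[-0.26514915  0.27931677 -1.65030958] [-0.22013071 -1.2864762  -0.04219173] 0.1812596361770654 12.55
w7 6557 [[-0.0372, -0.0125, -0.073], [0.0279, -0.0003, -0.0541], [0.0479, 0.012, -0.0217]] [   5  438 1033  143  596  523 1399  110   82   67  564 1332   89   73
   57   46    0    0    0    0    0    0    0    0    0]
s2 334 [[-0.0473, -0.0166, -0.0773], [-0.0223, -0.0023, -0.0526], [0.0309, 0.0129, -0.0181]] [ 5 12 10 13 34 45 56 25 13  9 22 43 17  7 15  7  1  0  0  0  0  0  0  0
  0]
```

The cast is free and held square: 16 mm wide, forces under 2 N. Its underside is at tool z ≈ −0.012. Next I'll plan the hover over the empty stand.

```bash
cat >> plan.py <<'E'
def Rz(yaw):
    x=np.array([np.cos(yaw),np.sin(yaw),0]);z=np.array([0,0,-1.]);return np.c_[x,np.cross(z,x),z]
RS=Rz(np.radians(-90.2));REL=np.array([.002,-.0002,-.012])
E
python3 -c "
from plan import *
plan(np.array([.6207,-.0268,.115])-RS@REL,RS,20)"
```

```text
total w deg [ 28.6    3.42 -13.7 ] max [0.41 0.08 0.07 0.18 0.02 0.09]
-0.39 0.08 0.07 0.18 0.02 -0.09;-0.4 0.08 0.07 0.18 0.02 -0.09;-0.4 0.08 0.07 0.18 0.02 -0.09;-0.4 0.07 0.06 0.18 0.02 -0.09;-0.4 0.07 0.06 0.18 0.02 -0.09;-0.4 0.07 0.06 0.18 0.02 -0.09;-0.4 0.06 0.05 0.18 0.02 -0.09;-0.4 0.06 0.05 0.18 0.02 -0.09;-0.4 0.06 0.05 0.18 0.02 -0.09;-0.4 0.05 0.05 0.18 0.02 -0.09;-0.4 0.05 0.04 0.18 0.02 -0.09;-0.41 0.04 0.04 0.18 0.02 -0.09;-0.41 0.04 0.04 0.18 0.02 -0.09;-0.41 0.04 0.04 0.18 0.02 -0.09;-0.41 0.03 0.03 0.18 0.02 -0.09;-0.41 0.03 0.03 0.18 0.02 -0.09;-0.41 0.02 0.03 0.18 0.02 -0.09;-0.41 0.02 0.03 0.18 0.02 -0.09;-0.41 0.02 0.03 0.18 0.02 -0.09;-0.41 0.01 0.03 0.18 0.02 -0.09
```

jog_arm:
  plan: "-0.4 0.08 0.07 0.18 0.02 -0.09 1;-0.4 0.08 0.07 0.18 0.02 -0.09 1;-0.4 0.08 0.07 0.18 0.02 -0.09 1;-0.4 0.07 0.06 0.18 0.02 -0.09 1;-0.4 0.07 0.06 0.18 0.02 -0.09 1;-0.4 0.07 0.06 0.18 0.02 -0.09 1;-0.4 0.06 0.05 0.18 0.02 -0.09 1;-0.4 0.06 0.05 0.18 0.02 -0.09 1;-0.4 0.06 0.05 0.18 0.02 -0.09 1;-0.4 0.05 0.05 0.18 0.02 -0.09 1"

```text
time_s: 13.65
tcp_pos: [0.6203, -0.126, 0.1081]
ee_rot: [[-0.12, -0.962, -0.244], [-0.993, 0.112, 0.048], [-0.019, 0.248, -0.969]]
wrist_force: [0.1, -0.1, -1.3]
gripper_width: 0.183
gripper_force: 30.0
```

jog_arm:
  plan: "-0.4 0.05 0.04 0.18 0.02 -0.09 1;-0.41 0.04 0.04 0.18 0.02 -0.09 1;-0.41 0.04 0.04 0.18 0.02 -0.09 1;-0.41 0.04 0.04 0.18 0.02 -0.09 1;-0.41 0.03 0.03 0.18 0.02 -0.09 1;-0.41 0.03 0.03 0.18 0.02 -0.09 1;-0.41 0.02 0.03 0.18 0.02 -0.09 1;-0.41 0.02 0.03 0.18 0.02 -0.09 1;-0.41 0.02 0.03 0.18 0.02 -0.09 1;-0.41 0.01 0.03 0.18 0.02 -0.09 1"

```text
time_s: 14.65
tcp_pos: [0.618, -0.0234, 0.1026]
ee_rot: [[0.007, -1.0, 0.002], [-1.0, -0.007, 0.007], [-0.007, -0.002, -1.0]]
wrist_force: [0.3, 0.1, -1.6]
gripper_width: 0.179
gripper_force: 30.0
```

```bash
python3 -c "
from plan import *
s=r.sense();print(s['time_s'],s['tcp_pos'],s['gripper_width'],s['wrist_force'])
plan(np.array([.6207,-.0268,.115])-RS@REL,RS,5)"
```

```text
14.65 [ 0.61795792 -0.02338896  0.10264781] 0.17886493253136232 [ 0.2947607   0.13071343 -1.60288443]
total w deg [-0.12  0.39  0.63] max [0.01 0.02 0.   0.   0.01 0.02]
0.01 -0.02 -0 -0 0.01 0.02;0.01 -0.02 -0 -0 0.01 0.02;0.01 -0.02 -0 -0 0.01 0.02;0.01 -0.02 -0 -0 0.01 0.02;0.01 -0.02 -0 -0 0.01 0.02
```

jog_arm:
  plan: "0.01 -0.02 0 0 0.01 0.02 1;0.01 -0.02 0 0 0.01 0.02 1;0.01 -0.02 0 0 0.01 0.02 1;0.01 -0.02 0 0 0.01 0.01 1;0.01 -0.02 0 0 0.01 0.01 1;0 0 0 0 0 0 1;0 0 0 0 0 0 1;0 0 0 0 0 0 1;0 0 0 0 0 0 1;0 0 0 0 0 0 1"

```text
time_s: 15.65
tcp_pos: [0.6211, -0.025, 0.1027]
ee_rot: [[-0.004, -1.0, 0.002], [-1.0, 0.004, -0.0], [0.0, -0.002, -1.0]]
wrist_force: [-0.7, -0.2, -1.7]
gripper_width: 0.181
gripper_force: 30.0
```

```bash
cat > st.py <<'E'
from meas import *
def run(tag,look=True):
    s=r.sense();t=np.array(s['tcp_pos']);A=np.array(s['ee_rot'])
    snap('wrist',tag);print(s['time_s'],t.round(4),s['gripper_width'],np.round(s['wrist_force'],1))
    c,p,d=load(tag);hsv=cv2.cvtColor(p,cv2.COLOR_RGB2HSV)
    v,u=np.nonzero((hsv[...,0]>8)&(hsv[...,0]<32)&(hsv[...,1]>40)&(d>0));W=pts(c,d,np.c_[u,v]);X=(W-t)@A
    k=(abs(X[:,0])<.07)&(abs(X[:,1])<.03)&(X[:,2]>-.08)&(X[:,2]<-.016);C=X[k]
    ft=C[(C[:,2]>-.040)&(C[:,2]<-.032)];rd=C[(C[:,2]>-.058)&(C[:,2]<-.05)];kn=C[C[:,2]<-.068]
    for n_,q in(('foot top',ft),('ridge',rd),('knob',kn)):print(n_,len(q),np.percentile(q,[1,99],axis=0)[:,:2].round(4).tolist(),'mid y',np.percentile(q[:,1],[1,99]).mean().round(4),'z',np.median(q[:,2]).round(4))
    k=(abs(W[:,2]-.034)<.006)&(abs(W[:,0]-.62)<.06)&(abs(W[:,1]+.027)<.09)&(hsv[v,u,1]>90)
    S=X[k];zt=np.median(S[:,2]);print('stand top tool z',zt.round(4),len(S),'x',np.percentile(S[:,0],[.5,99.5]).round(4))
    xs=np.arange(-.02,.066,.006);mid=[];gx=[]
    for x in xs:
        q=S[abs(S[:,0]-x)<.003]
        if len(q)<15:continue
        y=np.sort(q[:,1]);g=np.diff(y);i=g.argmax()
        print(' x %.3f'%x,'outer',y[0].round(4),y[-1].round(4),'mid',((y[0]+y[-1])/2).round(4),'gap',(y[i].round(4),y[i+1].round(4)) if g[i]>.008 else '')
E
python3 -c "
from st import *
run('w8')"
```

```text
15.65 [ 0.6211 -0.025   0.1027] 0.18120813930924645 [-0.7 -0.2 -1.7]
foot top 1931 [[-0.0397, -0.013], [0.0479, 0.0124]] mid y -0.0003 z -0.0354
ridge 1716 [[-0.0381, -0.0081], [0.04, 0.0077]] mid y -0.0002 z -0.0539
knob 1476 [[0.0213, -0.0069], [0.0397, 0.0065]] mid y -0.0002 z -0.0715
stand top tool z 0.0681 7622 x [-0.0527  0.0696]
 x -0.020 outer -0.0366 0.037 mid 0.0002 gap (np.float64(-0.021), np.float64(0.0205))
 x -0.014 outer -0.0365 0.0369 mid 0.0002 gap (np.float64(-0.021), np.float64(0.0204))
 x -0.008 outer -0.0363 0.0372 mid 0.0004 gap (np.float64(-0.0215), np.float64(0.0203))
 x -0.002 outer -0.036 0.037 mid 0.0005 gap (np.float64(-0.0214), np.float64(0.0208))
 x 0.004 outer -0.0366 0.0369 mid 0.0001 gap (np.float64(-0.0213), np.float64(0.0208))
 x 0.010 outer -0.0364 0.0366 mid 0.0001 gap (np.float64(-0.0212), np.float64(0.0207))
 x 0.016 outer -0.0361 0.0372 mid 0.0005 gap (np.float64(-0.021), np.float64(0.0205))
 x 0.022 outer -0.0367 0.037 mid 0.0002 gap (np.float64(-0.0208), np.float64(0.0196))
 x 0.028 outer -0.0365 0.0368 mid 0.0001 gap (np.float64(-0.0184), np.float64(0.0165))
 x 0.034 outer -0.0362 0.0371 mid 0.0004 gap (np.float64(-0.0147), np.float64(0.0156))
 x 0.040 outer -0.0368 0.0371 mid 0.0001 gap (np.float64(-0.0147), np.float64(0.0155))
 x 0.046 outer -0.0364 0.0368 mid 0.0002 gap (np.float64(-0.015), np.float64(0.0154))
 x 0.052 outer -0.0363 0.0367 mid 0.0002 gap 
 x 0.058 outer -0.0367 0.0372 mid 0.0002 gap 
 x 0.064 outer -0.0367 0.0369 mid 0.0001 gap
```

jog_arm:
  plan: "0 0.02 0.3 0 0 0 1;0 0 0.4 0 0 0 1;0 0 0.4 0 0 0 1;0 0 0.4 0 0 0 1;0 0 0.4 0 0 0 1;0 0 0.4 0 0 0 1;0 0 0.4 0 0 0 1;0 0 0.3 0 0 0 1;0 0 0 0 0 0 1;0 0 0 0 0 0 1"

```text
time_s: 16.7
tcp_pos: [0.621, -0.025, 0.0277]
ee_rot: [[-0.004, -1.0, 0.002], [-1.0, 0.004, -0.0], [0.0, -0.002, -1.0]]
wrist_force: [0.3, 0.3, -2.1]
gripper_width: 0.184
gripper_force: 30.0
```

```bash
python3 -c "
from st import *
run('w9')"
```

```text
16.7 [ 0.621  -0.025   0.0277] 0.18409952743536026 [ 0.3  0.3 -2.1]
foot top 1920 [[-0.0399, -0.0129], [0.0479, 0.0125]] mid y -0.0002 z -0.0354
ridge 1718 [[-0.0383, -0.0081], [0.04, 0.0078]] mid y -0.0002 z -0.0539
knob 1479 [[0.0126, -0.0069], [0.0397, 0.0066]] mid y -0.0002 z -0.0714
stand top tool z -0.0068 12617 x [-0.0163  0.0696]
 x -0.020 outer -0.0282 0.0277 mid -0.0003 gap (np.float64(-0.0257), np.float64(0.0245))
 x -0.014 outer -0.0365 0.0365 mid 0.0 gap (np.float64(-0.0229), np.float64(0.0225))
 x -0.008 outer -0.0369 0.0371 mid 0.0001 gap (np.float64(-0.0157), np.float64(0.0209))
 x -0.002 outer -0.0368 0.0367 mid -0.0001 gap (np.float64(-0.0154), np.float64(0.015))
 x 0.004 outer -0.0371 0.037 mid -0.0001 gap (np.float64(-0.0153), np.float64(0.015))
 x 0.010 outer -0.037 0.0368 mid -0.0001 gap (np.float64(-0.0152), np.float64(0.0149))
 x 0.016 outer -0.0369 0.0369 mid 0.0 gap (np.float64(-0.0157), np.float64(0.0151))
 x 0.022 outer -0.037 0.0368 mid -0.0001 gap (np.float64(-0.0155), np.float64(0.0151))
 x 0.028 outer -0.0368 0.037 mid 0.0001 gap (np.float64(-0.0154), np.float64(0.015))
 x 0.034 outer -0.037 0.037 mid 0.0 gap (np.float64(-0.0153), np.float64(0.0148))
 x 0.040 outer -0.0368 0.0369 mid 0.0 gap (np.float64(-0.015), np.float64(0.0149))
 x 0.046 outer -0.0371 0.037 mid -0.0 gap (np.float64(-0.015), np.float64(0.0149))
 x 0.052 outer -0.0371 0.0368 mid -0.0001 gap 
 x 0.058 outer -0.037 0.037 mid 0.0 gap 
 x 0.064 outer -0.037 0.0367 mid -0.0001 gap
```

It's aligned to ~0.1 mm, with the underside 4.7 mm above the rim. I'll lower it slowly.

jog_arm:
  plan: "0 0 0.08 0 0 0 1;0 0 0.08 0 0 0 1;0 0 0.08 0 0 0 1;0 0 0.08 0 0 0 1;0 0 0.08 0 0 0 1;0 0 0.08 0 0 0 1;0 0 0.08 0 0 0 1;0 0 0.08 0 0 0 1;0 0 0.08 0 0 0 1;0 0 0.04 0 0 0 1"

```text
time_s: 17.75
tcp_pos: [0.6207, -0.025, 0.0084]
ee_rot: [[-0.004, -1.0, 0.002], [-1.0, 0.004, -0.0], [0.0, -0.002, -1.0]]
wrist_force: [0.7, -0.4, -2.2]
gripper_width: 0.182
gripper_force: 30.0
```

jog_arm:
  plan: "0 0 0.01 0 0 0 1;0 0 0.01 0 0 0 1;0 0 0.01 0 0 0 1;0 0 0.01 0 0 0 1;0 0 0 0 0 0 1;0 0 0 0 0 0 1;0 0 0 0 0 0 1;0 0 0 0 0 0 1;0 0 0 0 0 0 1;0 0 0 0 0 0 1"

```text
time_s: 18.75
tcp_pos: [0.6208, -0.025, 0.0077]
ee_rot: [[-0.004, -1.0, 0.002], [-1.0, 0.004, -0.0], [0.0, -0.002, -1.0]]
wrist_force: [-0.3, -0.3, -1.9]
gripper_width: 0.187
gripper_force: 30.0
```

jog_arm:
  plan: "0 0 0.01 0 0 0 1;0 0 0.01 0 0 0 1;0 0 0.01 0 0 0 1;0 0 0.01 0 0 0 1;0 0 0 0 0 0 1;0 0 0 0 0 0 1;0 0 0 0 0 0 1;0 0 0 0 0 0 1;0 0 0 0 0 0 1;0 0 0 0 0 0 1"

```text
time_s: 19.75
tcp_pos: [0.6208, -0.025, 0.0067]
ee_rot: [[-0.004, -1.0, 0.002], [-1.0, 0.004, 0.0], [-0.0, -0.002, -1.0]]
wrist_force: [-0.2, 0.1, -1.5]
gripper_width: 0.177
gripper_force: 30.0
```

jog_arm:
  plan: "0 0 0.01 0 0 0 1;0 0 0.01 0 0 0 1;0 0 0.01 0 0 0 1;0 0 0 0 0 0 1;0 0 0 0 0 0 1;0 0 0 0 0 0 1;0 0 0 0 0 0 1;0 0 0 0 0 0 1;0 0 0 0 0 0 1;0 0 0 0 0 0 1"

```text
time_s: 20.75
tcp_pos: [0.6209, -0.025, 0.0065]
ee_rot: [[-0.004, -1.0, 0.003], [-1.0, 0.004, -0.0], [0.0, -0.003, -1.0]]
wrist_force: [-1.8, 0.5, 6.3]
gripper_width: 0.181
gripper_force: 30.0
```

Contact shows, about +8 N. I'll check the depth before letting go: the foot top should be 8 mm above the stand top.

```bash
python3 -c "
from st import *
run('w10')" | head -6
```

```text
20.75 [ 0.6209 -0.025   0.0065] 0.18068795588586292 [-1.8  0.5  6.3]
foot top 1911 [[-0.04, -0.0129], [0.0478, 0.0125]] mid y -0.0002 z -0.0354
ridge 1703 [[-0.0381, -0.0082], [0.04, 0.0077]] mid y -0.0002 z -0.054
knob 1467 [[0.0213, -0.0069], [0.0398, 0.0065]] mid y -0.0002 z -0.0714
stand top tool z -0.028 15401 x [-0.0642  0.0696]
 x -0.008 outer -0.0251 0.0246 mid -0.0003 gap (np.float64(-0.0216), np.float64(0.0212))
```

The foot top is ~7.5–8 mm above the stand top, so the cast is on the floor. I'll open, then withdraw straight up.

jog_arm:
  plan: "0 0 0 0 0 0 0.6;0 0 0 0 0 0 0.5;0 0 0 0 0 0 0.4;0 0 0 0 0 0 0.2;0 0 0 0 0 0 0;0 0 0 0 0 0 0;0 0 0 0 0 0 0;0 0 0 0 0 0 0;0 0 0 0 0 0 0;0 0 0 0 0 0 0"

```text
time_s: 21.8
tcp_pos: [0.6208, -0.025, 0.006]
ee_rot: [[-0.004, -1.0, 0.002], [-1.0, 0.004, 0.0], [-0.0, -0.002, -1.0]]
wrist_force: [-0.1, 0.4, 0.8]
gripper_width: 0.501
gripper_force: 0.0
```

jog_arm:
  plan: "0 0 -0.1 0 0 0 0;0 0 -0.2 0 0 0 0;0 0 -0.4 0 0 0 0;0 0 -0.6 0 0 0 0;0 0 -0.6 0 0 0 0;0 0 -0.6 0 0 0 0;0 0 -0.6 0 0 0 0;0 0 -0.6 0 0 0 0;0 0 -0.6 0 0 0 0;0 0 -0.6 0 0 0 0"

```text
time_s: 22.8
tcp_pos: [0.6207, -0.025, 0.1302]
ee_rot: [[-0.004, -1.0, 0.003], [-1.0, 0.004, 0.0], [-0.0, -0.003, -1.0]]
wrist_force: [-0.9, 0.5, -0.7]
gripper_width: 0.499
gripper_force: 0.0
```

jog_arm:
  plan: "-0.3 0 -0.6 0 0 0 0;-0.6 0 -0.6 0 0 0 0;-0.6 0 -0.6 0 0 0 0;-0.6 0 -0.4 0 0 0 0;-0.6 0 0 0 0 0 0;-0.6 0 0 0 0 0 0;-0.3 0 0 0 0 0 0;0 0 0 0 0 0 0;0 0 0 0 0 0 0;0 0 0 0 0 0 0"

```text
time_s: 23.8
tcp_pos: [0.6206, 0.0645, 0.183]
ee_rot: [[-0.005, -1.0, 0.001], [-1.0, 0.005, -0.0], [0.0, -0.001, -1.0]]
wrist_force: [-0.1, 0.7, 0.1]
gripper_width: 0.499
gripper_force: 0.0
```

```bash
python3 - <<'E'
from h import *
snap('wrist','w11');snap('scene','s3')
a=load('w11')[1];b=load('s3')[1][150:330,170:470]
cv2.imwrite('pics/fin.png',np.vstack([cv2.resize(a,(440,330)),cv2.resize(b,(440,264),interpolation=cv2.INTER_CUBIC)])[:,:,::-1])
c,p,d=load('w11');hsv=cv2.cvtColor(p,cv2.COLOR_RGB2HSV);v,u=np.nonzero((hsv[...,0]>8)&(hsv[...,0]<32)&(hsv[...,1]>40)&(d>0));W=pts(c,d,np.c_[u,v])
W=W[(abs(W[:,0]-.62)<.02)&(abs(W[:,1]+.027)<.06)&(W[:,2]>.03)];print(np.histogram(W[:,2],np.arange(.03,.086,.003)))
E
```

```text
(array([ 194, 2074,  139,  619,  407,    0,    0,    0,    0,  318,  572,
        162,  241,   86,   23,  217,  192,    0]), array([0.03 , 0.033, 0.036, 0.039, 0.042, 0.045, 0.048, 0.051, 0.054,
       0.057, 0.06 , 0.063, 0.066, 0.069, 0.072, 0.075, 0.078, 0.081,
       0.084]))
```

View pics/fin.png

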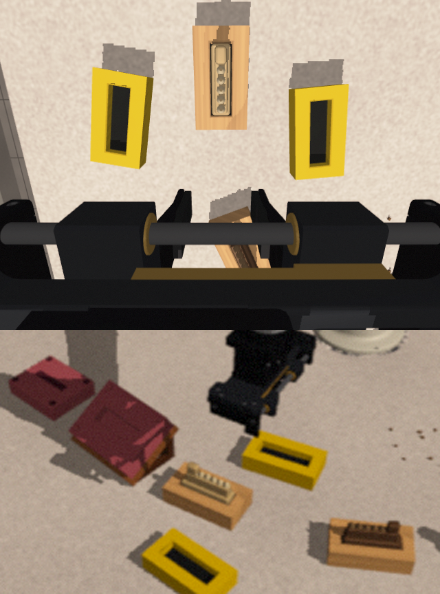

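The final view shows the cast seated upright in the wooden stand, at wrist crop (220,78) and scene crop (208,485). Foot top is at z≈0.042 and knob at ≈0.078, so it is on the floor. The other objects are undisturbed and the gripper is clear.

```bash
python3 -c "
from station import r
print(r.finish_job())"
```

```text
the job is handed in; nothing more can be done
None
```

The pale cast was drawn straight out of the mould and set teeth-up on the floor of the empty wooden stand's slot, then released; the job was handed in at about 24 s with nothing else touched, and no verdict was returned.

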